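# Hold the last stool leg over its threaded inserts

### The job

The upturned stool is missing one leg: pick up the loose leg standing on the bench and hold it upright over the bare corner, its flange hovering about 10 mm above the block, with every flange hole lined up over a threaded insert and the blue tape facing the same way as on the legs already fitted, so that I can slip a cork pad under it and start the bolts. Don't let the leg touch the stool, and leave the tools lying around where they are. Finish while still holding the leg steady there; do not set it down or let go.

Things in the scene. Friction and masses are not known exactly. Their poses are not given: they have to be found in the camera images.
- leg_mid (a point): Loose round walnut leg, 120 mm tall, about 0.3 kg, standing foot end up on a steel flange 76 x 76 x 5 mm. Point on its axis 60 mm above the flange's underside; z up along the leg. Shaft: a cylinder 32 mm across from 30 to 120 mm above that underside (44 mm at the flange). Blue tape 14 mm wide runs up its +x side, folded over the foot end as far as the middle. Grip it from any side.
- flange (a point): Centre of the underside of the loose leg's flange; same axes as leg_mid (x towards the taped side).
- bare_top (a point): Centre of the top of the bare corner block: dark wood, 92 x 92 x 14 mm, on the upturned stool's left or right near corner, with four brass inserts and no leg; its top is 44 mm above the bench. x: the way the tape on the fitted legs faces (roughly away from the robot); z up.
- stool: Upturned stool, immovable: seat board 250 (x) x 300 (y) mm, 30 mm high with its black mat (280 x 330 mm). Origin on the bench under its centre. Corner blocks at (+-80, +-105) mm; both far ones (+x) and one near one carry fitted legs like the loose one, tops 164 mm above the bench, tape facing the stool's +x.
- fitted_corner: The near corner block that already has its leg; origin on its axis at the block's underside, 30 mm above the bench; the leg's top is 134 mm above this origin.
- hole0 (a point): Centre, at the flange's underside, of a 9 mm screw hole in the loose leg's flange, 28 mm along each axis from the flange's centre: taped side (+x), left (+y).
- hole1 (a point): Centre, at the flange's underside, of a 9 mm screw hole in the loose leg's flange, 28 mm along each axis from the flange's centre: taped side (+x), right (-y).
- hole2 (a point): Centre, at the flange's underside, of a 9 mm screw hole in the loose leg's flange, 28 mm along each axis from the flange's centre: far from the tape (-x), right (-y).
- hole3 (a point): Centre, at the flange's underside, of a 9 mm screw hole in the loose leg's flange, 28 mm along each axis from the flange's centre: far from the tape (-x), left (+y).
- insert0 (a point): Mouth of a brass threaded insert (12 mm across, 8 mm bore) level with the top of the bare corner block, 28 mm along each axis from its centre; with the leg rightly turned, hole0 belongs over it.
- insert1 (a point): Mouth of a brass threaded insert (12 mm across, 8 mm bore) level with the top of the bare corner block, 28 mm along each axis from its centre; with the leg rightly turned, hole1 belongs over it.
- insert2 (a point): Mouth of a brass threaded insert (12 mm across, 8 mm bore) level with the top of the bare corner block, 28 mm along each axis from its centre; with the leg rightly turned, hole2 belongs over it.
- insert3 (a point): Mouth of a brass threaded insert (12 mm across, 8 mm bore) level with the top of the bare corner block, 28 mm along each axis from its centre; with the leg rightly turned, hole3 belongs over it.
- plane: Bystander: steel block plane with a dark iron cap, 160 x 50 x 45 mm, origin under its middle.
- tape_roll: Bystander: roll of blue masking tape lying flat, 100 mm across, 25 mm high, origin under its centre.
- bolt_tray: Bystander: black plastic tray of bolts, 110 x 80 x 24 mm, origin under its centre.
- driver: Bystander: screwdriver, 200 mm long, lying along its x axis, origin under its middle.
- mallet: Bystander: wooden joiner's mallet, head 75 x 125 x 60 mm at 110 mm along its x axis from the origin, handle 240 mm long towards -x.
- glue: Bystander: yellow glue bottle, 60 mm across, 170 mm tall, origin under its centre.
Mind the look-alikes: they are no part of the job. What is shaped like the part that bears leg_mid but purple or red is not meant.

How it is judged:
By the outcome, as a careful person would: the job done as asked, in the order asked, and still so for the second after the job is handed in, while the arm keeps its last pose, push and grip.
It also fails if it takes over 48 s, if anything falls off the work surface, if the arm or the gripper's body presses on something with over 40 N, if the wrist force passes 120 N, or if a joint passes its speed limit or range.

### The arm

A 6-joint arm with a two-finger parallel gripper is mounted at the origin on the work surface. World frame = base frame: x ahead of the robot, y to its left, z up, the work surface at z = 0. Lengths are in m, angles in rad, forces in N, time in s.
With the tool pointing down it reaches from about 0.375 to 0.825 m from the base axis. Payload 5.5 kg.
Tool frame: the origin (TCP) lies between the finger pads; the fingertips stand env.finger_overhang ahead of it and the grasp point (between the pads) lies 11 mm behind it (env.finger_overhang is the distance from the TCP to the fingertips, in m); z points along the fingers, y is the line along which they close (so a half turn about z gives the same grasp; the last joint's range is limited). The gripper opens to 85 mm and grips with 20 to 120 N. Pads are 22 mm wide; open, the fingers measure 114 mm over their backs; the gripper's body (76 mm by 85 mm) begins 54 mm behind the grasp point. The pads swing forward as they close: fully open they stand 13 mm farther back than shut.
Start: joints at [1.133, 0.314, -0.047, 1.21, 0, 1.571], TCP at [0.254, 0.543, 0.239] pointing down, gripper open.
Joint ranges: [-2.67, 2.67], [-0.69, 1.73], [-1.03, 1.25], [-2.08, 2.16], [-1.42, 1.45], [-3.14, 3.14]. Speed limits (rad/s): [2.39, 2.39, 3.01, 3.14, 3.14, 3.14].

### API

Orientations are given as a rotation vector (axis times angle).
In Python, from plant import env gives the robot as it stands.
- The arm moves only by the tool move_arm, never from a script. Its argument "steps" is a list of rows, each an object of numbers: "hand": the closure, from -1 (fully open) to 1 (shut); "dx", "dy", "dz": the shift along the tool's x, y, z each as a share of 0.02 m, from -1 to 1; "turn": the turn about the tool's z as a share of 10 degrees, from -1 to 1. In form: [{"hand": .., "dx": .., "dy": .., "dz": .., "turn": ..}, ...]. A call has 1 to 8 rows; each row shifts and turns the commanded pose from where the row before left it, along the tool's axes as they then stand; what a row does not reach is not made up. A row lasts 1/8 s, in which the tool goes at most 62.5 mm and 10.7 degrees, less where a joint would pass 70% of its speed; a pose out of reach is approached as far as the arm can. A call with a number of a shift or a turn outside -1 to 1 is refused whole. A call with a gripper value outside its range is refused whole. The fingers move at their own pace and stop on an object; "squeeze" is the grip in N (left out, the last holds). Time passes only in rows, so rows that do not move let the fingers close. It gives the time, the measured TCP pose, the force, the opening and the grip force at its end, in the units of the state.
- env.sense(): the state, without advancing time (a new reading comes with each control period).
- env.camera(name): name is "scene" or "top" or "wrist"; returns the picture (384x512x3 uint8, red, green, blue); there is no depth.
- env.calibration(name): a dict with "fx", "fy", "cx", "cy" (pixels), "cam_to_world" (4x4, takes a point from camera to world coordinates). Camera axes: x right, y up, looking along -z (the intrinsics and any distortion apply to the point x, -y, -z); pixel columns grow to the right and rows downward; lengths in m; the calibration is good to about 2 mm. The wrist camera is an equidistant fisheye: a pixel r from the principal point sees the ray r / f radians off the axis. A picture is of the moment at which its call begins: read the wrist's pose just before it. calibration takes no time and is no camera call; for the wrist camera it gives the pose at the moment of the call.
- env.sign_off(): hands the job in; it is judged then, once.
Trained networks look in the newest picture that a camera, given by its name, has taken for a name from the list of things; names that differ only in an ending like _2 or _b are one class to them, and where a whole thing is asked for, a point or a joint stands for the part that bears it (a point fixed in the world has none). Each returns a list of dicts, best first, with "conf" (0 to 1); they miss things now and then, are a little off and sometimes report something else, mostly with a low value. They report only what shows in the picture. A call takes as long as a camera call. They do not tell look-alikes from the thing itself.
- env.spot_in(query, camera): "position" ([column, row] in pixels, amid what is visible of it).
- env.masks_of(query, camera): "pixels" (384x512 bool, what is visible of it) and "position" ([column, row] in pixels, amid what is visible of it).
- env.tip_of(query, camera): "position" ([column, row] in pixels: a listed point, or the origin of a listed thing).
The state is a dict: "t": time; "q": joint angles; "qd": joint speeds; "joint_efforts": joint torques, N m; "ee_pos": TCP position; "tcp_rot": TCP orientation; "force": force on the tool from outside, world axes, zero at the start; "ft_torque": the same for the moment, N m; "opening": finger opening in m; "grasp_force": force on a finger pad.
Only numpy, scipy, OpenCV 4.12 (cv2) and the standard library are available. Lean on these libraries where they do the work, as an engineer would, in place of code of your own. Each camera call takes 0.05 s, during which the arm holds its last target. There are 200 camera calls.

## Working session

There is one attempt and no reset: what is moved stays moved. The work goes in short steps, Python scripts to look and compute and a tool call to move; the robot and the scene stay as the last step left them, time stands still between calls to the robot, and variables do not carry over. Pictures are saved under pics/ and viewed, at most 10 in all, crops included, and the job is handed in when it is done.

Besides the shell and the picture viewer there is one more tool, called after "Request:" as a command line: name --argument value ..., lists and objects as JSON in quotes. move_arm: Moves the arm, as the interface text tells. Its arguments: {"type":"object","properties":{"steps":{"type":"array","items":{"type":"object","properties":{"hand":{"type":"number"},"dx":{"type":"number"},"dy":{"type":"number"},"dz":{"type":"number"},"turn":{"type":"number"}}}},"squeeze":{"type":"number"}},"required":["steps"]}

```bash
ls; mkdir -p pics; cat > h.py <<'E'
import numpy as np, cv2
from scipy.spatial.transform import Rotation as R
from plant import env
def save(im,name): cv2.imwrite('pics/'+name, cv2.cvtColor(im,cv2.COLOR_RGB2BGR))
def ray(cal,px):
    x=(px[0]-cal['cx'])/cal['fx']; y=(px[1]-cal['cy'])/cal['fy']
    if cal.get('fish'):
        th=np.hypot(x,y); s=np.sin(th)/th if th>1e-9 else 1; d=np.array([x*s,-y*s,-np.cos(th)])
    else: d=np.array([x,-y,-1.])
    T=np.array(cal['cam_to_world']); d=T[:3,:3]@d
    return T[:3,3],d/np.linalg.norm(d)
def cal(name):
    c=dict(env.calibration(name)); c['fish']=name=='wrist'; return c
def tri(rays):
    A=np.zeros((3,3));b=np.zeros(3)
    for o,d in rays:
        P=np.eye(3)-np.outer(d,d);A+=P;b+=P@o
    p=np.linalg.solve(A,b)
    return p,[np.linalg.norm((np.eye(3)-np.outer(d,d))@(p-o)) for o,d in rays]
def atz(r,z): o,d=r; return o+d*(z-o[2])/d[2]
def proj(c,p):
    T=np.array(c['cam_to_world']); v=T[:3,:3].T@(np.array(p)-T[:3,3]); v=np.array([v[0],-v[1],-v[2]])
    if c.get('fish'):
        r=np.hypot(v[0],v[1]);th=np.arctan2(r,v[2]);u=v[:2]/r*th
    else: u=v[:2]/v[2]
    return np.array([u[0]*c['fx']+c['cx'],u[1]*c['fy']+c['cy']])
E
python3 - <<'E'
from h import *
print(env.sense(), env.finger_overhang)
ims=[]
for n in ['scene','top','wrist']:
    im=env.camera(n); ims.append(im); c=cal(n); print(n,{k:np.round(v,3) for k,v in c.items()})
    for q in ['leg_mid','flange','bare_top','stool','fitted_corner','insert0','insert1','insert2','insert3']:
        print(q,[(np.round(d['position']).tolist(),round(d['conf'],2)) for d in env.tip_of(q,n)[:4]])
save(cv2.resize(ims[0],(800,600),interpolation=cv2.INTER_CUBIC),'scene1.png')
save(cv2.resize(ims[1],(800,600),interpolation=cv2.INTER_CUBIC),'top1.png')
E
```

```text
pics
{'t': 0.0, 'q': array([ 1.13299628e+00,  3.14216166e-01, -4.80514604e-02,  1.21017471e+00,
        3.20362497e-05,  1.57078664e+00]), 'qd': array([ 0.00112844, -0.00031098, -0.00019803, -0.00124358,  0.00091354,
       -0.00043275]), 'joint_efforts': array([ 8.34585662e-04, -5.39587283e+01,  3.39751303e+01,  1.92495453e-02,
        5.45078751e-05, -1.14345218e-05]), 'ee_pos': array([0.25413095, 0.54292816, 0.23845255]), 'tcp_rot': array([-6.82116337e-01, -3.06624740e+00,  2.51260773e-03]), 'force': array([ 0.13579623, -0.38006427,  0.07750817]), 'ft_torque': array([-0.01759613,  0.03475011, -0.06728855]), 'grasp_force': 0.0, 'opening': 0.08558271464921637} 0.008Traceback (most recent call last):
  File "<stdin>", line 5, in <module>
    return _wrapfunc(a, 'round', decimals=decimals, out=out)
    return _wrapit(obj, method, *args, **kwds)
    result = getattr(arr, method)(*args, **kwds)
numpy._core._exceptions._UFuncOutputCastingError: Cannot cast ufunc 'multiply' output from dtype('float64') to dtype('bool') with casting rule 'same_kind'
```

```bash
python3 - <<'E'
from h import *
ims=[]
for n in ['scene','top']:
    im=env.camera(n); ims.append(im); c=cal(n); print(n,{k:np.round(v,3).tolist() for k,v in c.items() if k!='fish'})
    for q in ['leg_mid','flange','bare_top','stool','fitted_corner','insert0','insert1','insert2','insert3']:
        print(q,[(np.round(d['position']).tolist(),round(d['conf'],2)) for d in env.tip_of(q,n)[:4]])
save(cv2.resize(ims[0],(800,600),interpolation=cv2.INTER_CUBIC),'scene1.png')
save(cv2.resize(ims[1],(800,600),interpolation=cv2.INTER_CUBIC),'top1.png')
E
```

```text
scene {'fx': 353.013, 'fy': 353.013, 'cx': 253.696, 'cy': 187.723, 'cam_to_world': [[0.362, -0.778, 0.513, 1.094], [0.932, 0.293, -0.214, -0.248], [0.016, 0.556, 0.831, 1.107], [0.0, 0.0, 0.0, 1.0]]}
leg_mid [([207.0, 178.0], 0.89), ([138.0, 164.0], 0.8), ([163.0, 188.0], 0.72), ([336.0, 157.0], 0.7)]
flange [([177.0, 228.0], 0.95), ([142.0, 172.0], 0.63), ([207.0, 192.0], 0.59), ([167.0, 201.0], 0.56)]
bare_top [([244.0, 219.0], 0.77)]
stool [([279.0, 234.0], 0.84), ([338.0, 159.0], 0.37)]
fitted_corner [([302.0, 208.0], 0.62)]
insert0 [([256.0, 222.0], 0.92), ([232.0, 212.0], 0.87), ([240.0, 227.0], 0.68), ([251.0, 208.0], 0.6)]
insert1 [([256.0, 222.0], 0.92), ([232.0, 212.0], 0.87), ([240.0, 227.0], 0.68), ([251.0, 208.0], 0.6)]
insert2 [([256.0, 222.0], 0.92), ([232.0, 212.0], 0.87), ([240.0, 227.0], 0.68), ([251.0, 208.0], 0.6)]
insert3 [([256.0, 222.0], 0.92), ([232.0, 212.0], 0.87), ([240.0, 227.0], 0.68), ([251.0, 208.0], 0.6)]
top {'fx': 363.607, 'fy': 363.607, 'cx': 248.96, 'cy': 192.181, 'cam_to_world': [[0.122, 0.972, -0.2, 0.262], [-0.993, 0.119, -0.023, 0.005], [0.001, 0.202, 0.979, 1.129], [0.0, 0.0, 0.0, 1.0]]}
leg_mid [([301.0, 240.0], 0.91), ([367.0, 303.0], 0.73), ([350.0, 251.0], 0.65), ([348.0, 209.0], 0.64)]
flange [([344.0, 248.0], 0.74), ([360.0, 296.0], 0.63), ([296.0, 242.0], 0.56)]
bare_top [([274.0, 177.0], 0.57)]
stool [([250.0, 146.0], 0.69)]
fitted_corner [([208.0, 161.0], 0.65), ([354.0, 206.0], 0.4)]
insert0 [([268.0, 181.0], 0.82), ([283.0, 186.0], 0.72), ([268.0, 164.0], 0.63), ([288.0, 174.0], 0.63)]
insert1 [([268.0, 181.0], 0.82), ([283.0, 186.0], 0.72), ([268.0, 164.0], 0.63), ([288.0, 174.0], 0.63)]
insert2 [([268.0, 181.0], 0.82), ([283.0, 186.0], 0.72), ([268.0, 164.0], 0.63), ([288.0, 174.0], 0.63)]
insert3 [([268.0, 181.0], 0.82), ([283.0, 186.0], 0.72), ([268.0, 164.0], 0.63), ([288.0, 174.0], 0.63)]
```

View pics/scene1.png

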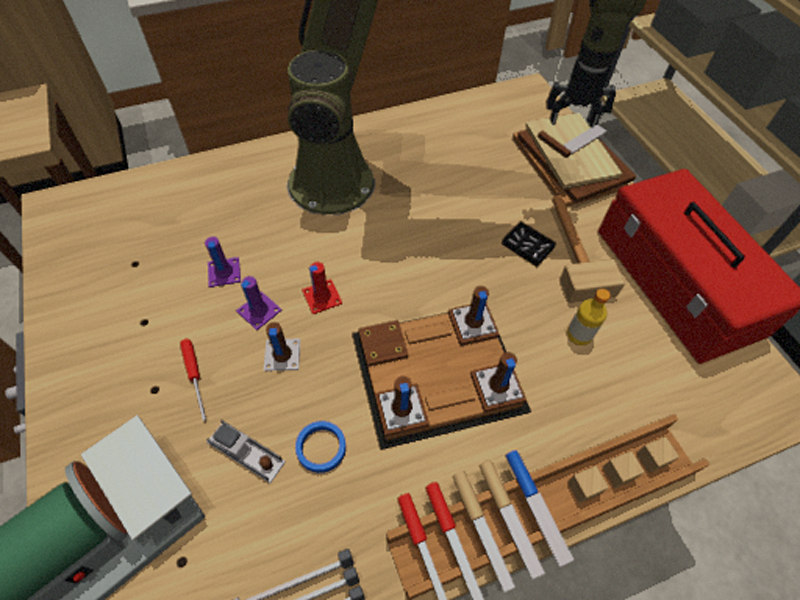

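View pics/top1.png

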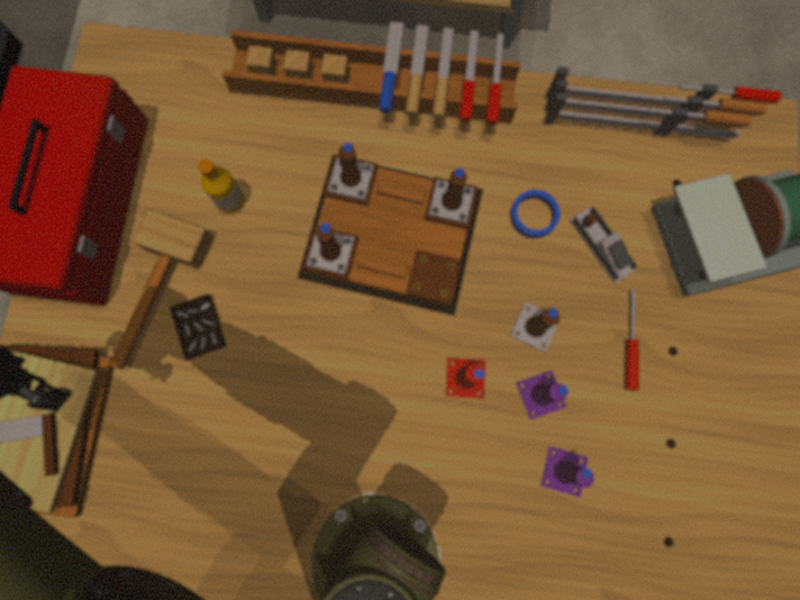

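```bash
python3 - <<'E'
from h import *
cs,ct=cal('scene'),cal('top')
I={'s':env.camera('scene'),'t':env.camera('top')}
k=.64
def P(n,a,b):
    p,r=tri([ray(cs,np.array(a)*k),ray(ct,np.array(b)*k)]); print(n,p.round(3),np.round(r,4))
P('foot top',(276,327),(551,314)); P('flange ctr',(282,354),(535,327)); P('block',(383,341),(436,275))
P('fit near top',(481,292),(326,231)); P('far r top',(403,382),(459,175)); P('far l',(508,358),(348,149))
def crop(im,x,y,w,h): return cv2.resize(im[y:y+h,x:x+w],(400,300),interpolation=cv2.INTER_CUBIC)
a=crop(I['s'],140,190,72,54);b=crop(I['t'],310,180,72,54);c=crop(I['s'],218,190,72,54);d=crop(I['t'],245,150,72,54)
save(np.vstack([np.hstack([a,b]),np.hstack([c,d])]),'crop1.png')
for q in ['hole0','leg_mid','flange']:
  print(q,[[(np.round(d['position'],1).tolist(),round(d['conf'],2)) for d in env.tip_of(q,n)[:10]] for n in('scene','top')])
E
```

```text
foot top [ 0.478 -0.259  0.127] [0.0034 0.0034]
flange ctr [ 0.474 -0.264  0.003] [0.0018 0.0018]
block [ 0.545 -0.051  0.048] [0.0036 0.0036]
fit near top [0.571 0.156 0.166] [0.0025 0.0025]
far r top [ 0.703 -0.068  0.171] [0.0017 0.0017]
far l [0.728 0.137 0.171] [0.0011 0.0011]
hole0 [[([172.4, 237.2], 0.95), ([188.7, 235.0], 0.91), ([186.0, 220.9], 0.91), ([176.8, 201.5], 0.87), ([152.6, 199.5], 0.85), ([152.4, 178.3], 0.85), ([213.7, 193.8], 0.83), ([134.3, 172.7], 0.82), ([135.0, 184.4], 0.79), ([210.3, 177.9], 0.73)], [([353.1, 289.8], 0.97), ([347.0, 307.2], 0.96), ([326.7, 214.7], 0.92), ([285.5, 253.3], 0.89), ([350.5, 241.3], 0.88), ([333.3, 246.3], 0.88), ([371.2, 314.3], 0.78), ([355.6, 206.8], 0.73), ([335.4, 195.1], 0.61), ([359.3, 255.1], 0.61)]]
leg_mid [[([205.1, 179.3], 0.97), ([162.7, 189.0], 0.91), ([140.2, 164.7], 0.82), ([179.7, 217.3], 0.76)], [([347.1, 210.5], 0.81), ([364.3, 304.6], 0.76), ([351.2, 251.3], 0.74)]]
flange [[([178.3, 226.4], 0.65), ([167.8, 202.0], 0.57), ([145.9, 170.5], 0.56)], [([357.6, 300.7], 0.96), ([343.2, 210.7], 0.79), ([297.2, 242.2], 0.78), ([342.9, 248.6], 0.71), ([249.6, 148.8], 0.66)]]
```

View pics/crop1.png

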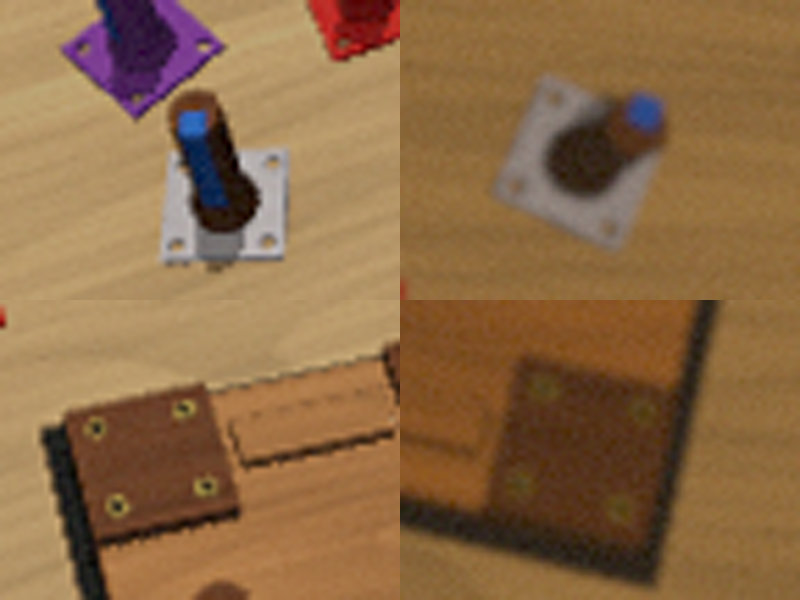

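```bash
python3 - <<'E'
from h import *
cs,ct=cal('scene'),cal('top')
A=np.array
s=lambda x,y:atz(ray(cs,(140+x*72/400,190+y*72/400)),.005)[:2]
t=lambda x,y:atz(ray(ct,(310+(x-400)*72/400,180+y*72/400)),.005)[:2]
hs=A([s(272,160),s(268,240),s(175,245)]); print('scene holes',hs.round(3).tolist(),(hs[0]+hs[2])/2)
print('yaw edges',[np.degrees(np.arctan2(*(b-a)[::-1])).round(1) for a,b in[(hs[0],hs[1]),(hs[1],hs[2])]])
h2=A([t(552,97),t(516,187),t(609,228)]); print('top holes',h2.round(3).tolist(),(h2[0]+h2[2])/2)
print('yaw edges',[np.degrees(np.arctan2(*(b-a)[::-1])).round(1) for a,b in[(h2[0],h2[1]),(h2[1],h2[2])]])
sc=lambda x,y:atz(ray(cs,(140+x*72/400,190+y*72/400)),.120)[:2]
print('foot centre scene',sc(193,105),'tape end',sc(193,125))
si=lambda x,y:atz(ray(cs,(218+x*72/400,190+(y-300)*72/400)),.044)[:2]
i=A([si(97,428),si(184,409),si(207,487),si(117,506)]); print('inserts scene',i.round(3).tolist(),i.mean(0))
ti=lambda x,y:atz(ray(ct,(245+(x-400)*72/400,150+(y-300)*72/400)),.044)[:2]
j=A([ti(544,388),ti(642,410),ti(620,509),ti(520,485)]); print('inserts top',j.round(3).tolist(),j.mean(0))
for i in(i,j): print([np.degrees(np.arctan2(*(i[(k+1)%4]-i[k])[::-1])).round(1) for k in range(4)])
T=cal('wrist')['cam_to_world'];S=env.sense();Rt=R.from_rotvec(S['tcp_rot']).as_matrix()
print('cam in tool',Rt.T@(T[:3,3]-S['ee_pos']),(Rt.T@T[:3,:3]).round(2), 'tool',Rt.round(2),cal('wrist')['fx'],S['t'])
E
```

```text
scene holes [[0.456, -0.226], [0.51, -0.244], [0.493, -0.298]] [ 0.47436729 -0.26219079]
yaw edges [np.float64(-17.9), np.float64(-107.3)]
top holes [[0.509, -0.247], [0.455, -0.23], [0.438, -0.284]] [ 0.47338574 -0.26535632]
yaw edges [np.float64(163.1), np.float64(-107.4)]
foot centre scene [ 0.47135754 -0.26148211] tape end [ 0.48435526 -0.2647627 ]
inserts scene [[0.513, -0.071], [0.52, -0.016], [0.576, -0.022], [0.569, -0.078]] [ 0.54447112 -0.04685622]
inserts top [[0.574, -0.027], [0.569, -0.082], [0.511, -0.076], [0.518, -0.02]] [ 0.54294718 -0.0510986 ]
[np.float64(83.4), np.float64(-6.7), np.float64(-97.4), np.float64(172.9)]
[np.float64(-96.1), np.float64(173.7), np.float64(83.1), np.float64(-7.1)]
cam in tool [ 8.33566517e-02  1.15824206e-04 -1.34997111e-01] [[-0.    0.95  0.32]
 [ 1.    0.   -0.  ]
 [-0.    0.32 -0.95]] tool [[-0.91  0.42 -0.  ]
 [ 0.42  0.91 -0.  ]
 [ 0.   -0.   -1.  ]] 297.3186396354542 1.45
```

The loose leg is the one with the steel flange (scene 178,226; top 344,208). The purple ones (scene 145,171 and 167,201) and the red one (207,192) are look-alikes. The crop shows its grey flange and tape facing about -17°. The bare block is the near right one (scene 245,218), with the stool's yaw about -7°.

Request:
move_arm --steps '[{"hand": -1, "dx": -1, "dy": -0.86, "dz": 0, "turn": 0}, {"hand": -1, "dx": -1, "dy": -0.86, "dz": 0, "turn": 0}, {"hand": -1, "dx": -1, "dy": -0.86, "dz": 0, "turn": 0}, {"hand": -1, "dx": -1, "dy": -0.86, "dz": 0, "turn": 0}, {"hand": -1, "dx": -1, "dy": -0.86, "dz": 0, "turn": 0}, {"hand": -1, "dx": -1, "dy": -0.86, "dz": 0, "turn": 0}, {"hand": -1, "dx": -1, "dy": -0.86, "dz": 0, "turn": 0}, {"hand": -1, "dx": -1, "dy": -0.86, "dz": 0, "turn": 0}]'

```text
t: 2.45
ee_pos: [0.3413, 0.3502, 0.2394]
tcp_rot: [0.682, 3.066, 0.0]
force: [0.2, 0.1, 0.0]
opening: 0.0853
grasp_force: 0.0
```

Request:
move_arm --steps '[{"hand": -1, "dx": -1, "dy": -0.86, "dz": 0, "turn": 0}, {"hand": -1, "dx": -1, "dy": -0.86, "dz": 0, "turn": 0}, {"hand": -1, "dx": -1, "dy": -0.86, "dz": 0, "turn": 0}, {"hand": -1, "dx": -1, "dy": -0.86, "dz": 0, "turn": 0}, {"hand": -1, "dx": -1, "dy": -0.86, "dz": 0, "turn": 0}, {"hand": -1, "dx": -1, "dy": -0.86, "dz": 0, "turn": 0}, {"hand": -1, "dx": -1, "dy": -0.86, "dz": 0, "turn": 0}, {"hand": -1, "dx": -1, "dy": -0.86, "dz": 0, "turn": 0}]'

```text
t: 3.45
ee_pos: [0.4279, 0.1577, 0.2395]
tcp_rot: [0.682, 3.066, 0.0]
force: [0.0, 0.2, -0.3]
opening: 0.0853
grasp_force: 0.0
```

Request:
move_arm --steps '[{"hand": -1, "dx": -1, "dy": -0.86, "dz": 0, "turn": 0}, {"hand": -1, "dx": -1, "dy": -0.86, "dz": 0, "turn": 0}, {"hand": -1, "dx": -1, "dy": -0.86, "dz": 0, "turn": 0}, {"hand": -1, "dx": -1, "dy": -0.86, "dz": 0, "turn": 0}, {"hand": -1, "dx": -1, "dy": -0.86, "dz": 0, "turn": 0}, {"hand": -1, "dx": -1, "dy": -0.86, "dz": 0, "turn": 0}, {"hand": -1, "dx": -1, "dy": -0.86, "dz": 0, "turn": 0}, {"hand": -1, "dx": -1, "dy": -0.86, "dz": 0, "turn": 0}]'

```text
t: 4.45
ee_pos: [0.5144, -0.0348, 0.2394]
tcp_rot: [0.682, 3.066, 0.0]
force: [0.0, -0.6, -0.1]
opening: 0.0856
grasp_force: 0.0
```

```bash
python3 - <<'E'
from h import *
S=env.sense();c=cal('wrist');im=env.camera('wrist');np.save('w1.npy',im)
import pickle;pickle.dump(c,open('w1.pkl','wb'))
for q in ['insert0','insert1','insert2','insert3','bare_top','fitted_corner']:
  for d in env.tip_of(q,'wrist')[:8]:
    print(q,np.round(d['position'],1),round(d['conf'],2),atz(ray(c,d['position']),.044).round(4))
save(cv2.resize(im,(800,600),interpolation=cv2.INTER_CUBIC),'w1.png')
E
```

```text
insert0 [235.1 179.5] 0.96 [ 0.5155 -0.0681  0.044 ]
insert0 [289.8 206.4] 0.78 [ 0.5734 -0.0238  0.044 ]
insert0 [245.  224.9] 0.61 [ 0.5726 -0.0832  0.044 ]
insert0 [276.7 162.7] 0.56 [ 0.5178 -0.0161  0.044 ]
insert1 [235.1 179.5] 0.96 [ 0.5155 -0.0681  0.044 ]
insert1 [289.8 206.4] 0.78 [ 0.5734 -0.0238  0.044 ]
insert1 [245.  224.9] 0.61 [ 0.5726 -0.0832  0.044 ]
insert1 [276.7 162.7] 0.56 [ 0.5178 -0.0161  0.044 ]
insert2 [235.1 179.5] 0.96 [ 0.5155 -0.0681  0.044 ]
insert2 [289.8 206.4] 0.78 [ 0.5734 -0.0238  0.044 ]
insert2 [245.  224.9] 0.61 [ 0.5726 -0.0832  0.044 ]
insert2 [276.7 162.7] 0.56 [ 0.5178 -0.0161  0.044 ]
insert3 [235.1 179.5] 0.96 [ 0.5155 -0.0681  0.044 ]
insert3 [289.8 206.4] 0.78 [ 0.5734 -0.0238  0.044 ]
insert3 [245.  224.9] 0.61 [ 0.5726 -0.0832  0.044 ]
insert3 [276.7 162.7] 0.56 [ 0.5178 -0.0161  0.044 ]
bare_top [259.9 190.5] 0.66 [ 0.54   -0.0477  0.044 ]
fitted_corner [416.3 143.4] 0.91 [0.5661 0.1528 0.044 ]
```

View pics/w1.png

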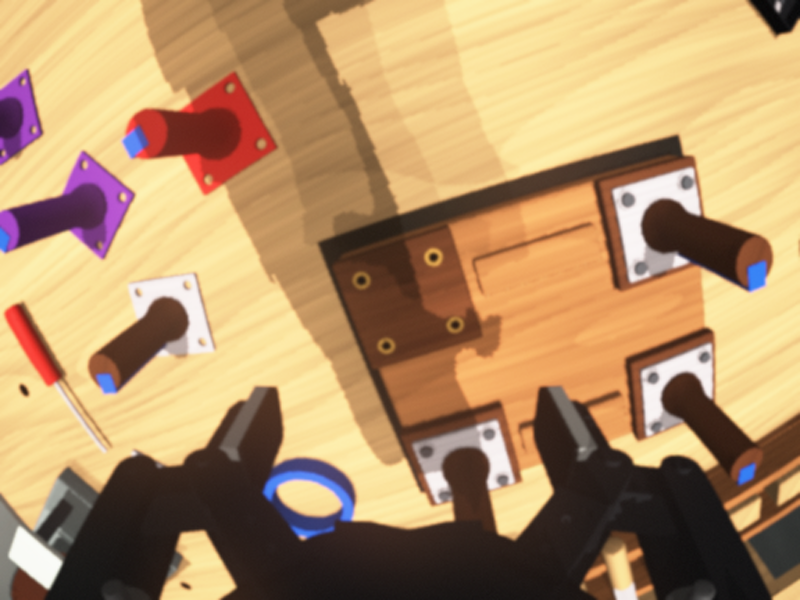

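The wrist picture shows the bare block with its inserts at (231,179), (278,164), (292,208) and (247,221), the loose steel-flange leg at left (105,203), and the fitted legs with tape facing away from the robot. Next I refine the insert centres by colour.

```bash
cat >> h.py <<'E'
def rings(im,guess,w=9):
    out=[]
    for g in guess:
        x0,y0=int(round(g[0]))-w,int(round(g[1]))-w
        p=im[y0:y0+2*w+1,x0:x0+2*w+1].astype(float)
        s=p[...,1]-p[...,2]  # brass: green well over blue
        s=s-np.median(s); s[s<0.35*s.max()]=0
        yy,xx=np.mgrid[:2*w+1,:2*w+1]
        (cx,cy),r=cv2.minEnclosingCircle(np.argwhere(s>0)[:,::-1].astype(np.float32))
        out.append([x0+(s*xx).sum()/s.sum(),y0+(s*yy).sum()/s.sum(),x0+cx,y0+cy,r])
    return np.array(out)
def square(P):  # fit of centre and yaw: order near-right, near-left, far-left, far-right
    P=np.array(P)[:,:2]; m=P.mean(0); M=np.array([[-1,-1],[-1,1],[1,1],[1,-1]])*.028
    q=P-m; z=((M[:,0]-1j*M[:,1])*(q[:,0]+1j*q[:,1])).sum()
    yaw=np.angle(z); Rm=np.array([[np.cos(yaw),-np.sin(yaw)],[np.sin(yaw),np.cos(yaw)]])
    return m,np.degrees(yaw),abs(z)/(M**2).sum(),np.linalg.norm(q-M@Rm.T,axis=1)
E
python3 - <<'E'
from h import *
import pickle
im=np.load('w1.npy');c=pickle.load(open('w1.pkl','rb'))
g=[(231,179.2),(277.7,164.5),(291.8,208),(247,221.4)]
r=rings(im,g);print(r.round(1))
for k in((0,1),(2,3)):
  print([np.round(v,4) for v in square([atz(ray(c,p),.044) for p in r[:,k]])])
E
```

```text
[[230.9 178.9 230.9 179.    5.9]
 [277.  164.1 277.1 164.2   6.2]
 [290.8 207.  290.8 207.2   5.6]
 [246.7 220.9 246.6 221.    5.7]]
[array([ 0.5439, -0.0477]), np.float64(-6.6574), np.float64(1.0004), array([0.    , 0.0002, 0.0003, 0.0003])]
[array([ 0.544 , -0.0477]), np.float64(-6.7198), np.float64(1.0026), array([0.0001, 0.0002, 0.0003, 0.0003])]
```

Request:
move_arm --steps '[{"hand": -1, "dx": -0.25, "dy": -0.93}, {"hand": -1, "dx": -0.25, "dy": -0.93}, {"hand": -1, "dx": -0.25, "dy": -0.93}, {"hand": -1, "dx": -0.25, "dy": -0.93}, {"hand": -1, "dx": -0.25, "dy": -0.93}, {"hand": -1, "dx": -0.25, "dy": -0.93}]'

```text
validation failed for argument at $.st...
```

Request:
move_arm --steps '[{"hand": -1, "dx": -0.25, "dy": -0.93}, {"hand": -1, "dx": -0.25, "dy": -0.93}, {"hand": -1, "dx": -0.25, "dy": -0.93}, {"hand": -1, "dx": -0.25, "dy": -0.93}, {"hand": -1, "dx": -0.25, "dy": -0.93}, {"hand": -1, "dx": -0.25, "dy": -0.93}]'

```text
validation failed for argument at $.st...
```

```bash
python3 - <<'E'
from h import *
import pickle
S=env.sense();c=cal('wrist');im=env.camera('wrist');np.save('w2.npy',im)
pickle.dump(c,open('w2.pkl','wb'));print(S['ee_pos'])
for q,z in [('hole0',.005),('leg_mid',.06),('flange',0)]:
  for d in env.tip_of(q,'wrist')[:12]:
    print(q,np.round(d['position'],1),round(d['conf'],2),atz(ray(c,d['position']),z).round(4))
save(cv2.resize(im[100:340,90:410],(800,600),interpolation=cv2.INTER_CUBIC),'w2.png')
E
```

```text
[ 0.51371737 -0.03324125  0.23931853]
hole0 [ 39.7 137.1] 0.91 [ 0.3303 -0.3203  0.005 ]
hole0 [133.7 116.7] 0.91 [ 0.3886 -0.1583  0.005 ]
hole0 [148.5  59.9] 0.81 [ 0.3329 -0.1057  0.005 ]
hole0 [ 86.2 184.8] 0.8 [ 0.4344 -0.2803  0.005 ]
hole0 [163.5  94.1] 0.78 [ 0.383  -0.1076  0.005 ]
hole0 [ 1.3 96.2] 0.75 [ 0.2244 -0.366   0.005 ]
hole0 [15.2 51.8] 0.72 [ 0.1813 -0.3016  0.005 ]
hole0 [ 76.7 124. ] 0.71 [ 0.3513 -0.2445  0.005 ]
hole0 [123.7 180.1] 0.68 [ 0.4566 -0.2175  0.005 ]
hole0 [ 53.  105.1] 0.68 [ 0.3041 -0.2694  0.005 ]
hole0 [21.2 82.6] 0.63 [ 0.235  -0.3116  0.005 ]
hole0 [ 66.5 160.7] 0.62 [ 0.3872 -0.292   0.005 ]
leg_mid [ 34.7 139.6] 0.97 [ 0.3443 -0.2827  0.06  ]
leg_mid [ 88.3 219.7] 0.68 [ 0.4753 -0.2655  0.06  ]
leg_mid [115.2  85. ] 0.61 [ 0.3524 -0.1379  0.06  ]
flange [ 8.8 76.6] 0.85 [ 0.2049 -0.3376  0.    ]
flange [109.3 201.6] 0.81 [ 0.4739 -0.2616  0.    ]
flange [ 59.5 131.9] 0.6 [ 0.3433 -0.2832  0.    ]
flange [139.   86.2] 0.59 [ 0.3559 -0.1344  0.    ]
flange [256.6 192.3] 0.45 [ 0.553  -0.0575  0.    ]
```

View pics/w2.png

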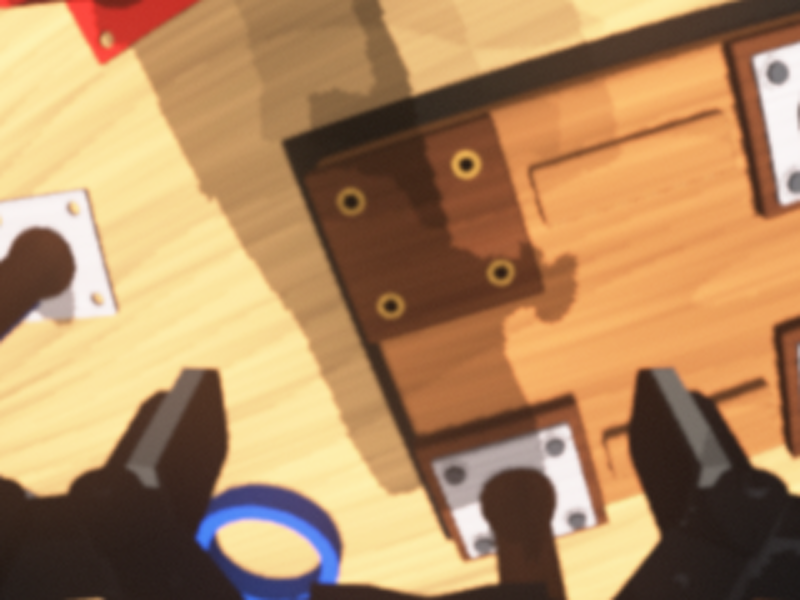

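The move was refused because all five keys are required. The picture therefore repeats the block view, with the inserts where I had them. I am resending the move with every field.

Request:
move_arm --steps '[{"hand": -1, "dx": -0.25, "dy": -0.93, "dz": 0, "turn": 0}, {"hand": -1, "dx": -0.25, "dy": -0.93, "dz": 0, "turn": 0}, {"hand": -1, "dx": -0.25, "dy": -0.93, "dz": 0, "turn": 0}, {"hand": -1, "dx": -0.25, "dy": -0.93, "dz": 0, "turn": 0}, {"hand": -1, "dx": -0.25, "dy": -0.93, "dz": 0, "turn": 0}, {"hand": -1, "dx": -0.25, "dy": -0.93, "dz": 0, "turn": 0}]'

```text
t: 5.75
ee_pos: [0.4935, -0.1493, 0.2393]
tcp_rot: [0.683, 3.066, -0.0]
force: [-0.6, -0.5, -0.3]
opening: 0.0853
grasp_force: 0.0
```

Request:
move_arm --steps '[{"hand": -1, "dx": -0.25, "dy": -0.93, "dz": 0, "turn": 0}, {"hand": -1, "dx": -0.25, "dy": -0.93, "dz": 0, "turn": 0}, {"hand": -1, "dx": -0.25, "dy": -0.93, "dz": 0, "turn": 0}, {"hand": -1, "dx": -0.25, "dy": -0.93, "dz": 0, "turn": 0}, {"hand": -1, "dx": -0.25, "dy": -0.93, "dz": 0, "turn": 0}, {"hand": -1, "dx": -0.25, "dy": -0.93, "dz": 0, "turn": 0}]'

```text
t: 6.5
ee_pos: [0.4736, -0.2628, 0.2393]
tcp_rot: [-0.682, -3.067, -0.0]
force: [-0.0, -0.3, 0.1]
opening: 0.0856
grasp_force: 0.0
```

```bash
python3 - <<'E'
from h import *
import pickle
S=env.sense();c=cal('wrist');im=env.camera('wrist');np.save('w3.npy',im)
pickle.dump(c,open('w3.pkl','wb'));print(S['ee_pos'])
for q,z in [('hole0',.005),('leg_mid',.06),('flange',0)]:
  for d in env.tip_of(q,'wrist')[:12]:
    print(q,np.round(d['position'],1),round(d['conf'],2),atz(ray(c,d['position']),z).round(4))
for n,p in (('w1',(86.2,184.8)),('w1',(66.5,160.7)),('w1',(123.7,180.1))): pass
save(cv2.resize(im[100:340,90:410],(800,600),interpolation=cv2.INTER_CUBIC),'w3.png')
E
```

```text
[ 0.47358469 -0.26278883  0.2392756 ]
hole0 [244.2 181.9] 0.97 [ 0.4916 -0.2949  0.005 ]
hole0 [286.4 134.3] 0.94 [ 0.4578 -0.2199  0.005 ]
hole0 [326.3   8.1] 0.94 [ 0.3303 -0.1063  0.005 ]
hole0 [206.7 107.2] 0.89 [ 0.3842 -0.2948  0.005 ]
hole0 [282.9 177.2] 0.88 [ 0.5071 -0.2467  0.005 ]
hole0 [286.  23.] 0.86 [ 0.3299 -0.1616  0.005 ]
hole0 [236.2 141.1] 0.83 [ 0.439  -0.2805  0.005 ]
hole0 [345.5  42.5] 0.83 [ 0.3803 -0.1029  0.005 ]
hole0 [305.8  64.3] 0.81 [ 0.3875 -0.1617  0.005 ]
hole0 [146.3  14.5] 0.79 [ 0.235 -0.312  0.005]
hole0 [196.3  42.3] 0.76 [ 0.3039 -0.2706  0.005 ]
hole0 [169.7  78.8] 0.71 [ 0.3294 -0.321   0.005 ]
leg_mid [191.8  69.3] 0.96 [ 0.3423 -0.2811  0.06  ]
leg_mid [263.1 170.1] 0.65 [ 0.4743 -0.2602  0.06  ]
leg_mid [322.8  21.9] 0.65 [ 0.3534 -0.1348  0.06  ]
flange [199.4  74.7] 0.92 [ 0.3425 -0.2857  0.    ]
flange [123.   6.] 0.76 [ 0.2014 -0.337   0.    ]
flange [315.5  34.8] 0.73 [ 0.3572 -0.1333  0.    ]
flange [262.  156.3] 0.58 [ 0.4716 -0.26    0.    ]
flange [238.8 296.5] 0.51 [ 0.6595 -0.3883  0.    ]
```

View pics/w3.png

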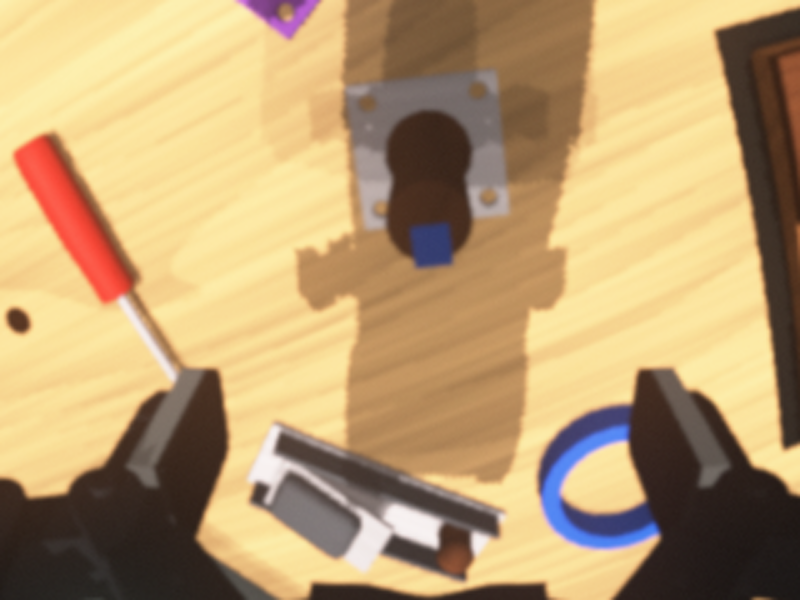

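The picture shows the loose leg centred under the gripper. The flange holes are at (237,141), (281,136), (285,179) and (242,183), the foot is near (262,188), and the tape faces away from the robot.

```bash
python3 - <<'E'
from h import *
import pickle
c=pickle.load(open('w3.pkl','rb'))
f=lambda P:[(90+x/2.5,100+y/2.5) for x,y in P]
for n,P in(('holes',[(368,103),(478,90),(488,197),(381,208)]),('corners',[(347,86),(496,70),(508,213),(364,230)])):
  print(n,[np.round(v,4) for v in square([atz(ray(c,p),.005) for p in f(P)])])
print('foot',atz(ray(c,f([(430,221)])[0]),.12))
c1=pickle.load(open('w1.pkl','rb'))
for q in ((123.7,180.1),(282,136)),((86.2,184.8),(237,141)): print(tri([ray(c1,q[0]),ray(c,q[1])]))
E
```

```text
holes [array([ 0.4748, -0.2622]), np.float64(-18.8113), np.float64(0.9967), array([0.0005, 0.0003, 0.0001, 0.0001])]
corners [array([ 0.4752, -0.2624]), np.float64(-18.9523), np.float64(1.3514), array([0.0134, 0.0139, 0.0135, 0.0148])]
foot [ 0.47479111 -0.26199963  0.12      ]
(array([ 0.45851525, -0.22565166, -0.00564004]), [np.float64(0.0007235462580078041), np.float64(0.0007235462580078835)])
(array([ 0.43689054, -0.27841386,  0.01024311]), [np.float64(0.0019158020823567894), np.float64(0.0019158020823568042)])
```

Request:
move_arm --steps '[{"hand": -1, "dx": -0.04, "dy": 0.05, "dz": 1, "turn": 0}, {"hand": -1, "dx": 0, "dy": 0, "dz": 1, "turn": 0}, {"hand": -1, "dx": 0, "dy": 0, "dz": 1, "turn": 0}, {"hand": -1, "dx": 0, "dy": 0, "dz": 1, "turn": 0}, {"hand": -1, "dx": 0, "dy": 0, "dz": 1, "turn": 0}, {"hand": -1, "dx": 0, "dy": 0, "dz": 1, "turn": 0}, {"hand": -1, "dx": 0, "dy": 0, "dz": 1, "turn": 0}, {"hand": -1, "dx": 0, "dy": 0, "dz": 1, "turn": 0}]'

```text
t: 7.7
ee_pos: [0.4752, -0.2603, 0.0788]
tcp_rot: [0.68, 3.067, 0.0]
force: [-0.0, -0.0, 0.4]
opening: 0.0855
grasp_force: 0.0
```

Request:
move_arm --steps '[{"hand": -1, "dx": 0, "dy": 0, "dz": 0.42, "turn": 0}, {"hand": 0, "dx": 0, "dy": 0, "dz": 0, "turn": 0}, {"hand": 0.3, "dx": 0, "dy": 0, "dz": 0, "turn": 0}, {"hand": 1, "dx": 0, "dy": 0, "dz": 0, "turn": 0}, {"hand": 1, "dx": 0, "dy": 0, "dz": 0, "turn": 0}, {"hand": 1, "dx": 0, "dy": 0, "dz": 0, "turn": 0}, {"hand": 1, "dx": 0, "dy": 0, "dz": 0, "turn": 0}, {"hand": 1, "dx": 0, "dy": 0, "dz": 0, "turn": 0}]' --squeeze 60

```text
t: 8.7
ee_pos: [0.4755, -0.2615, 0.0717]
tcp_rot: [0.682, 3.065, -0.001]
force: [-1.2, -1.1, 5.7]
opening: 0.0308
grasp_force: 58.9
```

Request:
move_arm --steps '[{"hand": 1, "dx": 0, "dy": 0, "dz": -0.3, "turn": 0}, {"hand": 1, "dx": 0, "dy": 0, "dz": -0.7, "turn": 0}, {"hand": 1, "dx": 0, "dy": 0, "dz": -1, "turn": 0}, {"hand": 1, "dx": 0, "dy": 0, "dz": -1, "turn": 0}, {"hand": 1, "dx": 0, "dy": 0, "dz": -1, "turn": 0}, {"hand": 1, "dx": 0, "dy": 0, "dz": -1, "turn": 0}, {"hand": 1, "dx": 0, "dy": 0, "dz": -0.5, "turn": 0}, {"hand": 1, "dx": 0, "dy": 0, "dz": 0, "turn": 0}]'

```text
t: 9.7
ee_pos: [0.4753, -0.2611, 0.1816]
tcp_rot: [0.682, 3.065, -0.0]
force: [-0.2, -0.3, -2.7]
opening: 0.0305
grasp_force: 59.5
```

```bash
python3 - <<'E'
from h import *
import pickle
S=env.sense();c=cal('wrist');im=env.camera('wrist');np.save('w4.npy',im)
pickle.dump((c,S),open('w4.pkl','wb'));print(S['t'],S['ee_pos'],S['tcp_rot'],S['opening'],S['grasp_force'],S['force'])
z=.005+S['ee_pos'][2]-.0717
for q in ['hole0']:
  for d in env.tip_of(q,'wrist')[:12]:
    print(q,np.round(d['position'],1),round(d['conf'],2),atz(ray(c,d['position']),z).round(4))
save(cv2.resize(im[100:340,90:410],(800,600),interpolation=cv2.INTER_CUBIC),'w4.png')
E
```

```text
9.7 [ 0.4753339  -0.26111225  0.18162395] [ 6.81860081e-01  3.06544525e+00 -4.36993879e-04] 0.030531415909400835 59.51635479927063 [-0.18436489 -0.265405   -2.65844572]
hole0 [313.4  57. ] 0.96 [ 0.3915 -0.183   0.1149]
hole0 [124.   4.] 0.88 [ 0.293  -0.2834  0.1149]
hole0 [215.3 177.2] 0.87 [ 0.4391 -0.2797  0.1149]
hole0 [288.   12.6] 0.75 [ 0.3564 -0.1854  0.1149]
hole0 [194.3 107.7] 0.71 [ 0.3887 -0.2704  0.1149]
hole0 [228.3 242.5] 0.65 [ 0.4896 -0.2954  0.1149]
hole0 [181.6  32.3] 0.64 [ 0.3369 -0.2552  0.1149]
hole0 [294.4 166.6] 0.63 [ 0.4558 -0.2258  0.1149]
hole0 [358.2  36.7] 0.63 [ 0.3895 -0.1473  0.1149]
hole0 [296.6 235.3] 0.58 [ 0.5062 -0.2452  0.1149]
hole0 [222.8  65.5] 0.57 [ 0.3717 -0.2403  0.1149]
hole0 [85.5 26.1] 0.56 [ 0.2891 -0.3181  0.1149]
```

View pics/w4.png

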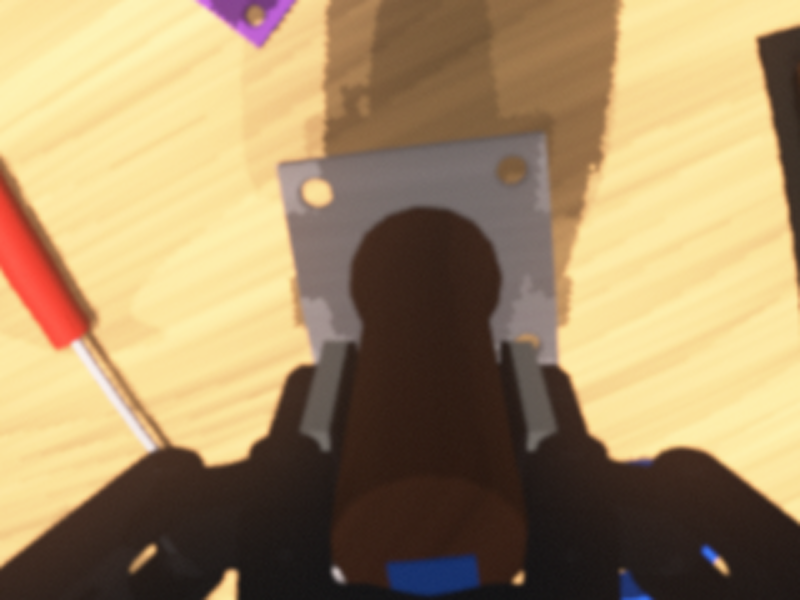

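The leg is held upright. The two near flange holes are at (217,177) and (295,168) and the near corners at (202,165) and (309,154).

```bash
python3 - <<'E'
from h import *
import pickle
c,S=pickle.load(open('w4.pkl','rb'))
f=lambda x,y:(90+x/2.5,100+y/2.5)
z=.005+S['ee_pos'][2]-.0717
for n,a,b,h in(('holes',(317,193),(512,170),.028),('corners',(280,163),(548,134),.038)):
  p,q=[atz(ray(c,f(*v)),z)[:2] for v in(a,b)]
  yv=(q-p)/np.linalg.norm(q-p); xv=np.array([yv[1],-yv[0]])
  print(n,'len',np.linalg.norm(q-p),'yaw',np.degrees(np.arctan2(xv[1],xv[0])),'centre',(p+q)/2+xv*h, 'tcp',S['ee_pos'][:2])
E
```

```text
holes len 0.05558042992965254 yaw -18.15660401404198 centre [ 0.47478516 -0.26106866] tcp [ 0.4753339  -0.26111225]
corners len 0.07572000201063837 yaw -18.821622444187877 centre [ 0.47528986 -0.26069943] tcp [ 0.4753339  -0.26111225]
```

Request:
move_arm --steps '[{"hand": 1, "dx": 0.1, "dy": 0.5, "dz": -0.3, "turn": 0}, {"hand": 1, "dx": 0.1, "dy": 0.8, "dz": 0, "turn": 0}, {"hand": 1, "dx": 0.12, "dy": 0.93, "dz": 0, "turn": 0}, {"hand": 1, "dx": 0.12, "dy": 0.93, "dz": 0, "turn": 0}, {"hand": 1, "dx": 0.12, "dy": 0.93, "dz": 0, "turn": 0}, {"hand": 1, "dx": 0.12, "dy": 0.93, "dz": 0, "turn": 0}, {"hand": 1, "dx": 0.12, "dy": 0.93, "dz": 0, "turn": 0}, {"hand": 1, "dx": 0.12, "dy": 0.93, "dz": 0, "turn": 0}]'

```text
t: 10.8
ee_pos: [0.517, -0.1273, 0.1869]
tcp_rot: [0.682, 3.067, -0.0]
force: [-0.2, 0.0, -3.8]
opening: 0.0304
grasp_force: 59.5
```

Request:
move_arm --steps '[{"hand": 1, "dx": 0.12, "dy": 0.93, "dz": 0, "turn": 0}, {"hand": 1, "dx": 0.12, "dy": 0.93, "dz": 0, "turn": 0}, {"hand": 1, "dx": 0.12, "dy": 0.93, "dz": 0, "turn": 0}, {"hand": 1, "dx": 0.1, "dy": 0.8, "dz": 0, "turn": 0}, {"hand": 1, "dx": 0.1, "dy": 0.5, "dz": 0, "turn": -0.4}, {"hand": 1, "dx": 0, "dy": 0, "dz": 0, "turn": -0.5}, {"hand": 1, "dx": 0, "dy": 0, "dz": 0, "turn": -0.28}, {"hand": 1, "dx": 0, "dy": 0, "dz": 0, "turn": 0}]'

```text
t: 11.8
ee_pos: [0.5413, -0.0493, 0.1868]
tcp_rot: [-0.364, -3.12, 0.0]
force: [0.3, 0.4, -2.4]
opening: 0.0308
grasp_force: 59.8
```

```bash
python3 - <<'E'
from h import *
S=env.sense();M=R.from_rotvec(S['tcp_rot']).as_matrix()
d=np.array([.5442,-.0478,.1257])-S['ee_pos'];print(S['ee_pos'],'tool x yaw',np.degrees(np.arctan2(M[1,0],M[0,0])),'tilt',M[2],'to go mm',(M.T@d*1000).round(1))
E
```

```text
[ 0.5412831  -0.0493141   0.18684218] tool x yaw 166.69137466488058 tilt [ 8.76060231e-05 -1.05895029e-04 -9.99999991e-01] to go mm [-2.5  2.2 61.1]
```

Request:
move_arm --steps '[{"hand": 1, "dx": -0.12, "dy": 0.11, "dz": 0.2, "turn": 0}, {"hand": 1, "dx": 0, "dy": 0, "dz": 0.6, "turn": 0}, {"hand": 1, "dx": 0, "dy": 0, "dz": 0.8, "turn": 0}, {"hand": 1, "dx": 0, "dy": 0, "dz": 0.6, "turn": 0}, {"hand": 1, "dx": 0, "dy": 0, "dz": 0.3, "turn": 0}, {"hand": 1, "dx": 0, "dy": 0, "dz": 0, "turn": 0}, {"hand": 1, "dx": 0, "dy": 0, "dz": 0, "turn": 0}]'

```text
t: 12.68
ee_pos: [0.5444, -0.0482, 0.1373]
tcp_rot: [0.363, 3.12, 0.0]
force: [0.0, 0.8, -2.5]
opening: 0.031
grasp_force: 59.8
```

```bash
python3 - <<'E'
from h import *
import pickle
S=env.sense();c=cal('wrist');im=env.camera('wrist');pickle.dump((c,S,im),open('w5.pkl','wb'))
M=R.from_rotvec(S['tcp_rot']).as_matrix();d=np.array([.5442,-.0478,.1257])-S['ee_pos']
print(S['ee_pos'],'tool x yaw',np.degrees(np.arctan2(M[1,0],M[0,0])),'to go mm',(M.T@d*1000).round(1))
top=env.camera('top');sc=env.camera('scene');pickle.dump((cal('scene'),sc,cal('top'),top),open('s5.pkl','wb'))
a=cv2.resize(im[100:340,90:410],(800,600),interpolation=cv2.INTER_CUBIC)
save(a,'w5.png')
b=cv2.resize(sc[165:255,190:310],(800,600),interpolation=cv2.INTER_CUBIC); save(b,'s5.png')
E
```

```text
[ 0.54436967 -0.0481772   0.13731036] tool x yaw 166.71227851180524 to go mm [ 0.3  0.3 11.6]
```

View pics/w5.png

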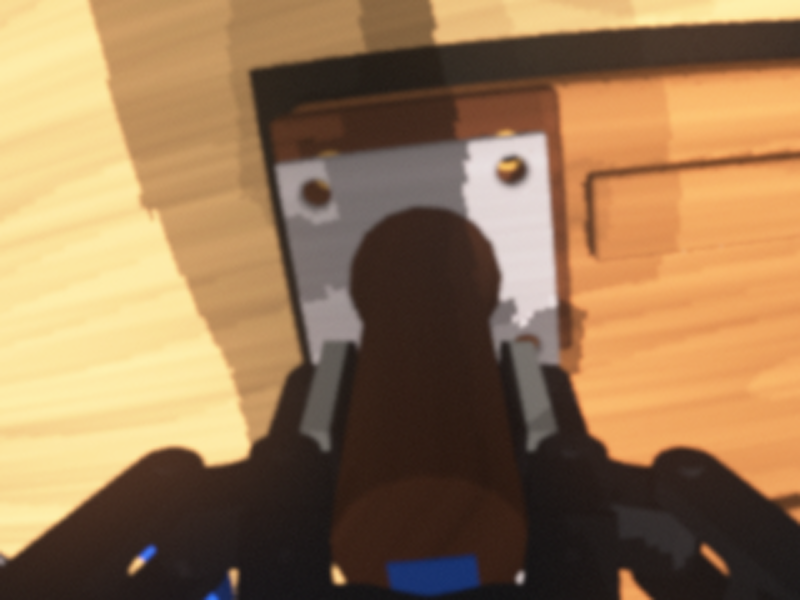

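View pics/s5.png

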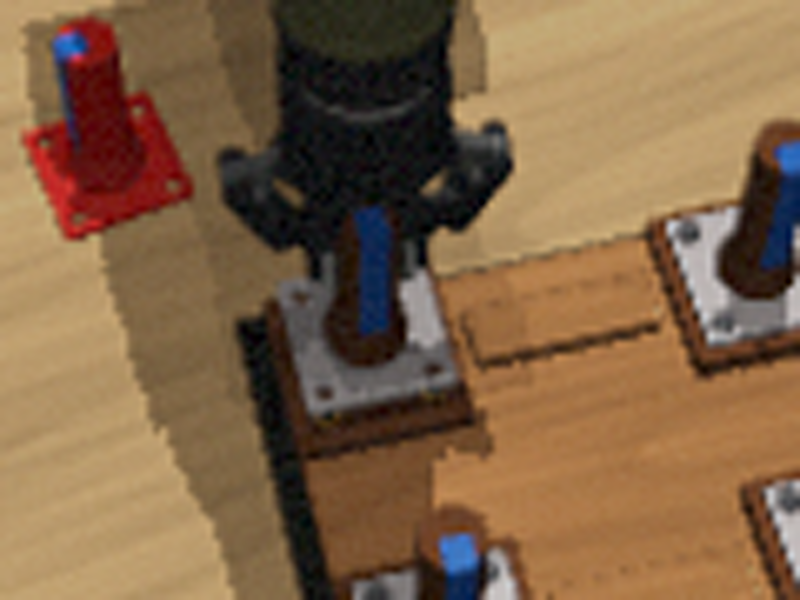

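Both views show the leg hovering level over the block. The tape faces away from the robot, as on the fitted legs, and brass shows through hole 3 at wrist (295,168). I check the residual numerically, then go down the last 11 mm.

```bash
python3 - <<'E'
from h import *
import pickle
c,S,im=pickle.load(open('w5.pkl','rb')); cs,sc,ct,top=pickle.load(open('s5.pkl','rb'))
f=lambda x,y:(90+x/2.5,100+y/2.5); g=lambda x,y:(190+x/6.667,165+y/6.667)
zu=S['ee_pos'][2]-.0717
def pair(cal,fn,a,b,h,z,n):
  p,q=[atz(ray(cal,fn(*v)),z)[:2] for v in(a,b)]
  yv=(q-p)/np.linalg.norm(q-p); xv=np.array([yv[1],-yv[0]])
  print(n,'len %.4f yaw %.1f'%(np.linalg.norm(q-p),np.degrees(np.arctan2(xv[1],xv[0]))),'centre',((p+q)/2+xv*h).round(4))
pair(c,f,(317,193),(512,170),.028,zu+.005,'wrist flange holes')
pair(c,f,(277,163),(547,132),.038,zu+.005,'wrist flange corners')
pair(c,f,(272,121),(553,87),.046,.044,'wrist block corners')
pair(cs,g,(325,393),(433,369),-.028,zu+.005,'scene flange far holes')
pair(cs,g,(313,419),(465,388),-.038,zu+.003,'scene flange far corners')
pair(cs,g,(304,450),(474,413),-.046,.044,'scene block far corners')
# expected brass positions in wrist crop
a=np.radians(-6.7);Rm=np.array([[np.cos(a),-np.sin(a)],[np.sin(a),np.cos(a)]])
for m in((-1,-1),(-1,1)):
  p=np.array([.544,-.0477])+Rm@np.array(m)*.028; u=proj(c,[*p,.044]);print('insert expected crop px',((u-[90,100])*2.5).round(1))
E
```

```text
wrist flange holes len 0.0556 yaw -6.4 centre [ 0.5439 -0.0482]
wrist flange corners len 0.0764 yaw -6.7 centre [ 0.5439 -0.048 ]
wrist block corners len 0.0888 yaw -6.4 centre [ 0.5439 -0.0472]
scene flange far holes len 0.0553 yaw -6.6 centre [ 0.5461 -0.0487]
scene flange far corners len 0.0772 yaw -7.8 centre [ 0.5488 -0.046 ]
scene block far corners len 0.0880 yaw -7.1 centre [ 0.5435 -0.0464]
insert expected crop px [330.1 169.3]
insert expected crop px [505.5 149.5]
```

Request:
move_arm --steps '[{"hand": 1, "dx": 0.02, "dy": 0.02, "dz": 0.3, "turn": 0}, {"hand": 1, "dx": 0, "dy": 0, "dz": 0.2, "turn": 0}, {"hand": 1, "dx": 0, "dy": 0, "dz": 0.06, "turn": 0}, {"hand": 1, "dx": 0, "dy": 0, "dz": 0, "turn": 0}, {"hand": 1, "dx": 0, "dy": 0, "dz": 0, "turn": 0}]'

```text
t: 13.45
ee_pos: [0.5438, -0.0477, 0.1258]
tcp_rot: [0.363, 3.12, -0.0]
force: [-0.1, 0.2, -3.5]
opening: 0.0311
grasp_force: 59.8
```

```bash
python3 - <<'E'
from h import *
S=env.sense();c=cal('wrist');im=env.camera('wrist');sc=env.camera('scene')
a=cv2.resize(im[130:200,190:330],(800,400),interpolation=cv2.INTER_CUBIC)
b=cv2.resize(sc[200:235,225:265],(400,350),interpolation=cv2.INTER_CUBIC)[150:]
c2=cv2.resize(sc[165:235,195:335],(400,200),interpolation=cv2.INTER_CUBIC)
save(np.vstack([a,np.hstack([b,c2])]),'f.png')
print(S['ee_pos'],S['qd'].round(3))
a=np.radians(-6.7);Rm=np.array([[np.cos(a),-np.sin(a)],[np.sin(a),np.cos(a)]])
for m in((-1,-1),(-1,1)):
  p=np.array([.544,-.0477])+Rm@np.array(m)*.028
  print('insert px (crop)',((proj(c,[*p,.044])-[190,130])*800/140).round(),'ideal hole top px',((proj(c,[*p,.059])-[190,130])*800/140).round())
E
```

```text
[ 0.54381394 -0.04765728  0.12578895] [-0.002 -0.001  0.001 -0.001  0.002  0.001]
insert px (crop) [170. 242.] ideal hole top px [154. 274.]
insert px (crop) [590. 195.] ideal hole top px [603. 224.]
```

View pics/f.png

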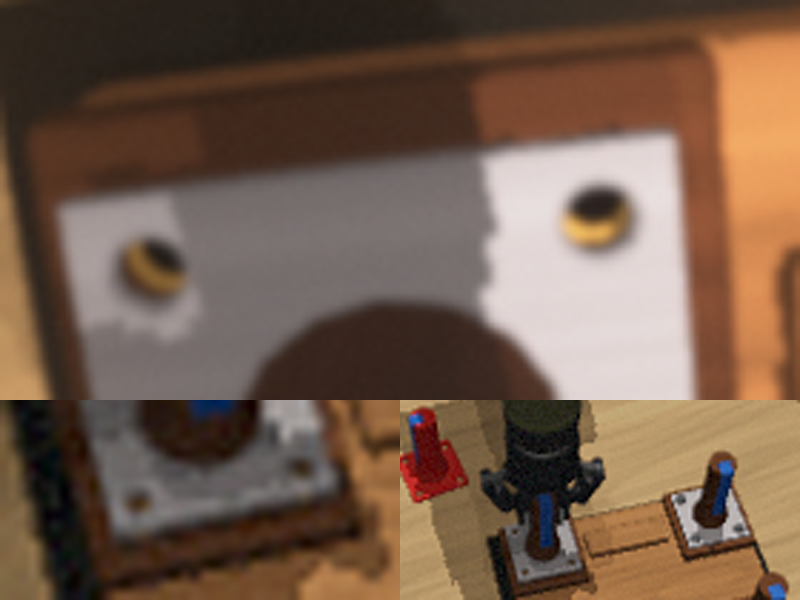

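The hole rims are at crop (155,267) and (597,217), within 1 mm of ideal (8 px per mm), with brass and dark bore showing through both. A small nudge, then hand in.

Request:
move_arm --steps '[{"hand": 1, "dx": -0.03, "dy": 0.015, "dz": 0, "turn": 0}, {"hand": 1, "dx": 0, "dy": 0, "dz": 0, "turn": 0}, {"hand": 1, "dx": 0, "dy": 0, "dz": 0, "turn": 0}, {"hand": 1, "dx": 0, "dy": 0, "dz": 0, "turn": 0}]'

```text
t: 14.05
ee_pos: [0.5443, -0.0475, 0.1257]
tcp_rot: [-0.363, -3.12, 0.0]
force: [-0.5, 0.9, -3.9]
opening: 0.0308
grasp_force: 59.8
```

```bash
python3 -c "
from h import *
S=env.sense();print(S['t'],S['ee_pos'],S['grasp_force']);print(env.sign_off())"
```

```text
14.05 [ 0.54432553 -0.0474927   0.12570082] 59.7526216506958
the job is handed in; nothing more can be done
None
```

I handed in the job at 14 s with the leg held upright about 10 mm above the bare corner block; its flange holes measured within about 1 mm of the inserts (only the two nearest holes could be checked up close), and the tape faces the same way as on the fitted legs.

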